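Set the probe carriage of the cell test rail against its marked stop

TASK

Slide the probe carriage of the battery-cell test rail up to the marked stop, the one with the ball-headed post: with closed fingertips press down the lock pad in the middle of the carriage to free it, keep it down while you push the carriage along the rail until it butts against that stop, then let go so that the pad springs up and the carriage stays locked there. Never drag the carriage with its lock pad up; pick nothing up, and leave the spare cell, the marker pen and the jar where they are.

Things in the scene. Friction and masses are not known exactly. Their poses are not given: they have to be found in the camera images.
- rig: Fixed test rig: dark grey base plate 320 x 440 mm, 12 mm thick, with a steel rail 30 mm wide, 400 mm long (top 36 mm above the bench); beyond it a row of slim grey cells, up to 66 mm high, 57 to 183 mm from the rail's centre line. Origin: bench surface under the rail's middle; y along the rail, x across it to the cells, z up. Placed and turned (up to 0.3 rad) differently each time.
- carriage_mid (a point): Middle of the aluminium carriage, 44 mm above the bench, on the rail's centre line; axes as the rig's. Carriage: 88 mm along the rail, 64 mm across. At each end a raised block 16 mm thick, 64 mm wide, top 64 mm above the bench; between them a gap of 56 mm along the rail, open to both sides, in which the lock pad lies.
- pad_top (a point): Centre of the top face of the lock pad: a black ribbed rubber plate 50 mm along the rail by 44 mm across, in the middle of the carriage between its end blocks. Top 52 mm above the bench when up, 12 mm below the tops of the end blocks. This point goes down with the pad; axes as the rig's.
- carriage (a joint): Position of the carriage along the rail's +y (m), 0 at the middle of the rail. With the pad up a spring brake holds it (it takes over 20 N to force it); with the pad down it runs with about 1 to 2 N. It is then carried along by the friction of the pressing fingertips, or pushed at an end block.
- pad (a joint): How far the lock pad is pressed down (m): 0 up (brake on), 0.005 fully down. The push needed grows evenly to about 10 N at 3 mm, then to 12 N at the bottom; the brake eases on the way and is free from about 3.5 mm down, so press it nearly or fully down. It springs back when let go.
- marked_stop: The marked stop: fixed dark steel block over the rail, 16 mm along it, 64 mm across, 44 mm high. It alone has an arm to the rig's -x with a pin and white ball (28 mm dia., 58 mm off the rail's centre line, top 92 mm above the bench). Origin: underside centre, on the centre line, 12 mm above the bench. The carriage touches it when carriage_mid is 52 mm from here along the rail.
- plain_stop: The other stop, the same block without arm and ball, at the other end of the rail. Not the goal. Origin as for the marked stop.
- spare_cell: Loose slim grey battery cell, 26.5 x 100 x 43 mm high, lying on the front of the base plate (the robot's side of the rail). Leave alone. Origin: underside centre; long along its y.
- marker: Loose black marker pen, 13 mm thick and 120 mm long, lying on the front of the base plate. Leave alone. Origin: on its underside, 37.5 mm from its rear end; long along its y.
- nut_jar: Loose white jar with steel lid, 56 mm diameter, 70 mm high, standing on the bench to the right of the rig. Leave alone. Origin: underside centre.

How it is judged:
By the outcome, as a careful person would: the job done as asked, in the order asked, and still so for the second after the job is handed in, with the robot touching nothing.
It also fails if it takes over 42 s, if anything falls off the work surface, if the arm or the gripper's body presses on something with over 40 N, if the wrist force passes 120 N, or if a joint passes its speed limit or range.

ROBOT

A 6-joint arm with a two-finger parallel gripper is mounted at the origin on the work surface. World frame = base frame: x ahead of the robot, y to its left, z up, the work surface at z = 0. Lengths are in mm, angles in rad, forces in N, time in s.
With the tool pointing down it reaches from about 350 to 875 mm from the base axis. Payload 4.2 kg.
Tool frame: the origin (TCP) lies on the mounting face of the last link; the fingertips stand 173 mm ahead of it and the grasp point (between the pads) lies grip_point_offset ahead of it (grip_point_offset is the distance from the TCP to the grasp point, in mm); z points along the fingers, y is the line along which they close (so a half turn about z gives the same grasp; the last joint's range is limited). The gripper opens to 85 mm and grips with 20 to 120 N. Pads are 22 mm wide; open, the fingers measure 114 mm over their backs; the gripper's body (76 mm by 85 mm) begins 54 mm behind the grasp point. The pads swing forward as they close: fully open they stand 13 mm farther back than shut.
Start: joints at [-0.987, 0.385, 0.008, 0, -1.194, -0.259], TCP at [199.465, -592.295, 404.712] pointing down, gripper open.
Joint ranges: [-3.14, 3.14], [-1.21, 2.06], [-1.07, 1.41], [-3.16, 2.05], [-2.99, -0.16], [-3.1, 3.1]. Speed limits (rad/s): [2.79, 2.79, 3.14, 3.14, 3.14, 3.14].

INTERFACE

Orientations are given as a unit quaternion [x, y, z, w].
In Python, from bench import read_state, get_image, job_done, recognise, place_of, grip_point_offset gives the robot as it stands. The module is installed in compiled form; this text tells all that it offers.
- The arm moves only by the tool carry_out, never from a script. Its arguments are lists of equal length, an entry for each row: "slide": the shift along the tool's x, y, z in m, a list of three; "roll": the turn about the tool's z in degrees; "claw": the finger opening in m, from 0 to 0.0854. A call has 1 to 8 rows; each row is the pose to reach, as a shift and turn from the pose commanded when the call began, along the tool's axes at that moment; what a row does not reach only later rows make up. A row lasts 1/8 s, in which the tool goes at most 62.5 mm and 10.7 degrees, less where a joint would pass 70% of its speed; a pose out of reach is approached as far as the arm can. A call with a gripper value outside its range is refused whole. The fingers move at their own pace and stop on an object; the grip force is fixed at half the most. Time passes only in rows, so rows that repeat a pose let the fingers close. It gives the time, the measured TCP pose, the force, the opening and the grip force at its end, in the units of the state.
- read_state(): the state, without advancing time (a new reading comes with each control period).
- get_image(name): name is "scene" or "side" or "wrist"; returns a dict with "img" (420x560x3 uint8, red, green, blue), "z_map" (420x560 float32, mm along the optical axis (not along the pixel's ray), 0 where there is no reading), "mtx" (3x3 intrinsics, pixels), "world_from_camera" (4x4, takes a point from camera to world coordinates); the wrist camera has in their place "T_tool_cam" (4x4, takes a point from camera to tool coordinates, whose origin is the TCP and whose axes are the flange's). Camera axes: x right, y up, looking along -z (the intrinsics and any distortion apply to the point x, -y, -z); pixel columns grow to the right and rows downward; lengths in mm; the calibration is good to about 2 mm. The wrist camera is an equidistant fisheye: a pixel r from the principal point sees the ray r / f radians off the axis. A picture is of the moment at which its call begins: read the wrist's pose just before it.
- job_done(): hands the job in; it is judged then, once.
Trained networks look in a picture, given as the dict that the camera call returned (one of the last four; its "shot" number tells which), for a name from the list of things; names that differ only in an ending like _2 or _b are one class to them, and where a whole thing is asked for, a point or a joint stands for the part that bears it (a point fixed in the world has none). Each returns a list of dicts, best first, with "conf" (0 to 1); they miss things now and then, are a little off and sometimes report something else, mostly with a low value. They report only what shows in the picture. A call takes as long as a camera call.
- recognise(picture, thing): "at" ([column, row] in pixels, amid what is visible of it).
- place_of(picture, thing): "at" ([column, row] in pixels: a listed point, or the origin of a listed thing).
The state is a dict: "clock": time; "joints": joint angles; "joint_vel": joint speeds; "joint_efforts": joint torques, N m; "position": TCP position; "ee_rot": TCP orientation; "contact_force": force on the tool from outside, world axes, zero at the start; "wrist_torque": the same for the moment, N m; "gripper_width": finger opening in mm; "grasp_force": force on a finger pad.
Only numpy, scipy, OpenCV 4.12 (cv2) and the standard library are available. Lean on these libraries where they do the work, as an engineer would, in place of code of your own. Each camera call takes 0.05 s, during which the arm holds its last target. There are 200 camera calls.

## Working session

There is one attempt and no reset: what is moved stays moved. The work goes in short steps, Python scripts to look and compute and a tool call to move; the robot and the scene stay as the last step left them, time stands still between calls to the robot, and variables do not carry over. Pictures are saved under pics/ and viewed, at most 10 in all, crops included, and the job is handed in when it is done.

Besides the shell and the picture viewer there is one more tool, called after "Call:" by a JSON object that holds its "name" and its "arguments", one argument or row to a line. carry_out: Moves the arm, as the interface text tells. Its arguments: {"type":"object","properties":{"slide":{"type":"array"},"roll":{"type":"array"},"claw":{"type":"array"}},"required":["slide","roll","claw"]}

```bash
mkdir -p pics; cat > h.py <<'E'
import numpy as np, cv2
from bench import *
from scipy.spatial.transform import Rotation as R
def world(p,at,win=2):
    c,r=at; ci,ri=int(round(c)),int(round(r))
    z=p["z_map"][max(ri-win,0):ri+win+1,max(ci-win,0):ci+win+1]; z=z[z>0]
    if len(z)==0: return None
    z=np.median(z); K=p["mtx"]
    q=np.array([(c-K[0,2])/K[0,0]*z,-(r-K[1,2])/K[1,1]*z,-z,1])
    return (p["world_from_camera"]@q)[:3]
def on_plane(p,at,h):
    K=p["mtx"];T=p["world_from_camera"]
    d=T[:3,:3]@np.array([(at[0]-K[0,2])/K[0,0],-(at[1]-K[1,2])/K[1,1],-1]); o=T[:3,3]
    return o+d*(h-o[2])/d[2]
def save(p,n): cv2.imwrite("pics/"+n,cv2.cvtColor(p["img"],cv2.COLOR_RGB2BGR))
H=dict(pad_top=52,carriage_mid=44,marked_stop=12,plain_stop=12,rig=0,spare_cell=12,marker=12,nut_jar=0)
E
python3 - <<'E'
from h import *
np.set_printoptions(precision=1,suppress=True)
s=read_state();print(s,grip_point_offset)
for n in("scene","side"):
    p=get_image(n);save(p,n+"0.png");print(n,[k for k in p], p["world_from_camera"][:3,3])
    for t,h in H.items():
        for d in place_of(p,t)[:2]: print(t,d["conf"],np.array(d["at"]),on_plane(p,d["at"],h),world(p,d["at"]))
E
```

```text
{'clock': 0.0, 'joints': array([-1. ,  0.4,  0. , -0. , -1.2, -0.3]), 'joint_vel': array([ 0., -0., -0., -0., -0., -0.]), 'joint_efforts': array([ -0. , -39.2,  18.8,   4.2,  -0. ,   0. ]), 'position': array([ 199.4, -592.1,  403.6]), 'ee_rot': array([-0.2,  1. ,  0. , -0. ]), 'contact_force': array([-0.6, -0.7,  0.4]), 'wrist_torque': array([-0.,  0.,  0.]), 'grasp_force': 0.0, 'gripper_width': 85.57922544502686} 154.70000000000002
scene ['img', 'z_map', 'mtx', 'world_from_camera', 'shot'] [1023.4 -358.1  876.5]
pad_top 0.59 [356.2 194.4] [520.   47.2  52. ] [520.6  46.8  52.9]
carriage_mid 0.73 [348.3 192.5] [503.2  35.6  44. ] [508.3  31.8  52. ]
marked_stop 0.91 [309.8 226. ] [542.1 -81.2  12. ] [552.2 -86.9  30. ]
plain_stop 0.76 [401.3 178.9] [491.1 200.3  12. ] [504.5 186.3  33.7]
rig 0.95 [354.6 202.2] [509.1  57.8   0. ] [538.5  34.   50.1]
rig 0.64 [370.3 153.9] [376.6 172.4   0. ] [405.9 148.4  39.7]
spare_cell 0.65 [371.9 153.7] [386.3 169.6  12. ] [402.3 156.3  33.7]
marker 0.75 [298.3 191.4] [436.  -67.6  12. ] [484.3 -91.4  83.1]
marker 0.25 [354.5 203.4] [519.3  50.2  12. ] [541.2  32.5  49.5]
nut_jar 0.56 [159.1 276.1] [ 540.7 -449.6    0. ] [ 562.  -445.6   38.7]
side ['img', 'z_map', 'mtx', 'world_from_camera', 'shot'] [492.9 622.3 834.9]
pad_top 0.84 [290.4 280.6] [515.1  44.3  52. ] [515.   45.   52.9]
pad_top 0.32 [283.6 251.3] [532.6 -33.9  52. ] [533.4 -47.   36.3]
carriage_mid 0.57 [292.6 285.7] [510.3  51.2  44. ] [510.1  57.6  52.8]
marked_stop 0.7 [282.4 248.6] [537.7 -75.4  12. ] [536.4 -54.   37.2]
plain_stop 0.63 [302.9 366.2] [486.1 211.1  12. ] [486.3 223.1  36.1]
rig 0.6 [288.3 300. ] [519.3  56.8   0. ] [517.8  89.6  48.4]
spare_cell 0.86 [355.1 348.6] [386.3 171.5  12. ] [391.6 194.   52.9]
marker 0.72 [331.7 254. ] [424.6 -62.9  12. ] [425.6 -53.5  23.3]
nut_jar 0.94 [289.1 153.3] [ 535.6 -445.3    0. ] [ 535.1 -432.1   10.3]
```

View pics/scene0.png

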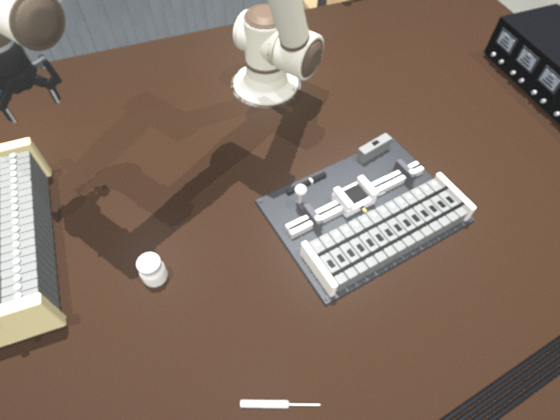

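View pics/side0.png

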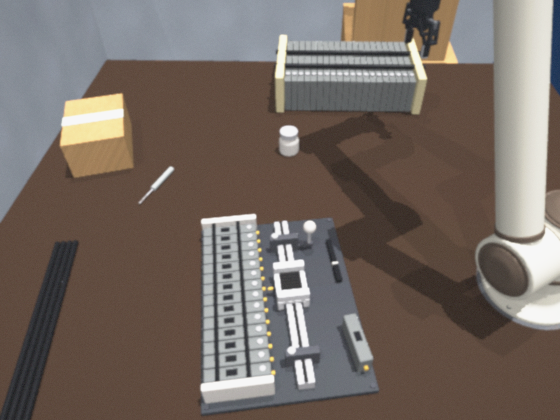

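```bash
cat >> h.py <<'E'
def need(tip_target,dirxy):
    """shift in tool axes (m) to bring closed fingertips to target, and roll (deg) to lay tool y along dirxy (mod 180)"""
    s=read_state(); Rm=R.from_quat(s["ee_rot"]).as_matrix()
    tip=s["position"]+173*Rm[:,2]
    d=Rm.T@np.r_[dirxy,0]; a=np.degrees(np.arctan2(-d[0],d[1])); a=(a+90)%180-90
    return Rm.T@(np.array(tip_target)-tip)/1000,a,tip,Rm
E
python3 - <<'E'
from h import *
np.set_printoptions(precision=4,suppress=True)
print(read_state()["ee_rot"])
u=np.array([489-540,206+79.]);u/=np.linalg.norm(u);print(u)
for z in (231,150): print(*need([517,46,z],u))
E
```

```text
[-0.1617  0.9868  0.     -0.    ]
[-0.1761  0.9844]
[-0.5046  0.5036  0.0007] 8.464428143484724 [ 199.4604 -592.2866  231.7235] [[-0.9477 -0.3191 -0.    ]
 [-0.3191  0.9477  0.    ]
 [ 0.      0.     -1.    ]]
[-0.5046  0.5036  0.0817] 8.464428143484724 [ 199.4604 -592.2866  231.7235] [[-0.9477 -0.3191 -0.    ]
 [-0.3191  0.9477  0.    ]
 [ 0.      0.     -1.    ]]
```

Call:
{"name": "carry_out", "arguments": {
  "slide": [
    [-0.04,0.04,0],
    [-0.08,0.08,0],
    [-0.12,0.12,0],
    [-0.16,0.16,0],
    [-0.2,0.2,0],
    [-0.24,0.24,0],
    [-0.28,0.28,0],
    [-0.32,0.32,0]
  ],
  "roll": [0,0,0,0,0,2,5,8.5],
  "claw": [0,0,0,0,0,0,0,0]
}}

```text
clock: 1.9
position: [401.0, -185.2, 405.2]
ee_rot: [-0.087, 0.996, -0.0, 0.001]
contact_force: [0.6, -0.5, 0.1]
gripper_width: 0.1
grasp_force: 0.0
```

```bash
python3 - <<'E'
from h import *
np.set_printoptions(precision=4,suppress=True)
u=np.array([489-540,206+79.]);u/=np.linalg.norm(u)
print(*need([517,46,180],u),read_state()["clock"],read_state()["gripper_width"])
E
```

```text
[-0.1541  0.2076  0.0523] -0.13812586579733477 [ 401.2707 -185.2152  232.2096] [[-0.9848 -0.1738  0.0013]
 [-0.1738  0.9848 -0.0003]
 [-0.0013 -0.0005 -1.    ]] 1.9 0.11186498763071161
```

Call:
{"name": "carry_out", "arguments": {
  "slide": [
    [-0.03,0.04,0.01],
    [-0.06,0.08,0.02],
    [-0.09,0.12,0.03],
    [-0.12,0.16,0.04],
    [-0.145,0.195,0.05],
    [-0.154,0.208,0.052],
    [-0.154,0.208,0.052]
  ],
  "roll": [0,0,0,0,0,0,0],
  "claw": [0,0,0,0,0,0,0]
}}

```text
clock: 2.78
position: [515.8, 45.3, 352.6]
ee_rot: [-0.089, 0.996, -0.0, -0.0]
contact_force: [-0.4, -0.5, -0.3]
gripper_width: 0.2
grasp_force: 0.0
```

```bash
cat >> h.py <<'E'
def wrist_plane(p,s,at,h):
    """fisheye pixel -> world point at height h"""
    K=p["mtx"]; m=np.array([(at[0]-K[0,2])/K[0,0],(at[1]-K[1,2])/K[1,1]]); th=np.linalg.norm(m)
    v=np.r_[np.sin(th)*m/max(th,1e-9),np.cos(th)]; v=np.array([v[0],-v[1],-v[2]])
    Rm=R.from_quat(s["ee_rot"]).as_matrix(); T=p["T_tool_cam"]
    o=Rm@T[:3,3]+s["position"]; d=Rm@T[:3,:3]@v
    return o+d*(h-o[2])/d[2]
E
python3 - <<'E'
from h import *
np.set_printoptions(precision=1,suppress=True)
s=read_state();p=get_image("wrist");save(p,"w1.png");print(s["position"],s["contact_force"])
for t in("pad_top","carriage_mid","marked_stop","plain_stop"):
    for d in place_of(p,t)[:2]: print(t,d["conf"],np.array(d["at"]),wrist_plane(p,s,d["at"],H[t]))
E
```

```text
[515.8  45.3 352.6] [-0.4 -0.5 -0.3]
pad_top 0.62 [278.7 196.3] [513.3  45.6  52. ]
carriage_mid 0.94 [274.3 199. ] [518.3  42.6  44. ]
marked_stop 0.67 [160.3 186.3] [533.3 -72.8  12. ]
plain_stop 0.63 [428.7 188. ] [485.1 201.1  12. ]
```

View pics/w1.png

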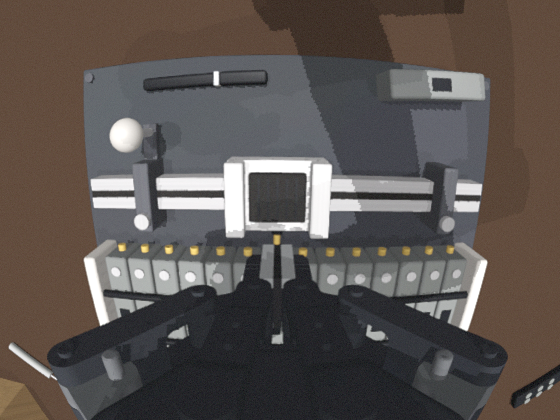

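```bash
python3 - <<'E'
from h import *
np.set_printoptions(precision=4,suppress=True)
s=read_state();p=get_image("wrist")
f=lambda at,h:wrist_plane(p,s,at,h)
pad=f((278,197.5),52);print("pad",pad,"blocks",f((229,198),64),f((326,198),64))
a,b=f((95,193.5),36),f((480,197),36);u=(b-a)[:2];u/=np.linalg.norm(u);print("rail",a,b,u)
print("stop face",f((157,195),56))
print(*need([pad[0],pad[1],60],u))
E
```

```text
pad [514.3731  43.9019  52.    ] blocks [518.915    3.5965  64.    ] [504.9378  82.4464  64.    ]
rail [ 545.4313 -138.4524   36.    ] [479.5273 252.53    36.    ] [-0.1662  0.9861]
stop face [529.4479 -61.8892  56.    ]
[0.0011 0.0001 0.1202] 0.4623625335905217 [515.4394  43.9331 180.2097] [[-0.9847 -0.1742  0.0006]
 [-0.1742  0.9847  0.0003]
 [-0.0007  0.0002 -1.    ]]
```

Call:
{"name": "carry_out", "arguments": {
  "slide": [
    [0,0,0.03],
    [0,0,0.06],
    [0.001,0,0.09],
    [0.001,0,0.11],
    [0.001,0,0.12],
    [0.001,0,0.12]
  ],
  "roll": [0.5,0.5,0.5,0.5,0.5,0.5],
  "claw": [0,0,0,0,0,0]
}}

```text
clock: 3.82
position: [514.7, 44.4, 232.6]
ee_rot: [-0.084, 0.997, -0.0, -0.0]
contact_force: [-0.4, -0.0, 0.3]
gripper_width: -0.6
grasp_force: 0.0
```

```bash
python3 - <<'E'
from h import *
s=read_state();p=get_image("wrist");q=get_image("side");print(s["position"],s["contact_force"])
w=p["img"][100:380,90:510]; c=q["img"][215:355,200:410]
cv2.imwrite("pics/c2.png",cv2.cvtColor(np.vstack([w,cv2.resize(c,(420,280))]),cv2.COLOR_RGB2BGR))
E
```

```text
[514.74173182  44.39365353 232.60179978] [-0.37270911 -0.03874972  0.28898466]
```

View pics/c2.png

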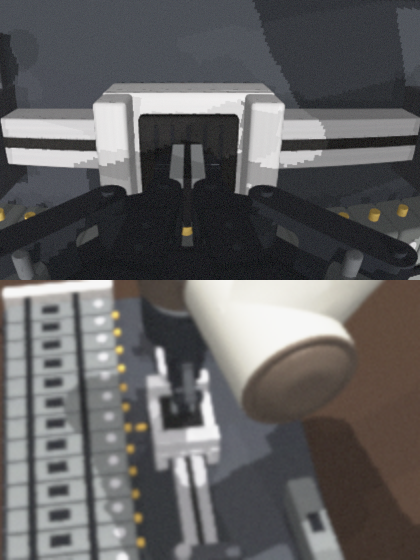

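The fingertips (crop 187,150) are centred along the rail between the end blocks and above the pad, so I press next.

Call:
{"name": "carry_out", "arguments": {
  "slide": [
    [0,0,0.004],
    [0,0,0.008],
    [0,0,0.01],
    [0,0,0.011],
    [0,0,0.012],
    [0,0,0.012]
  ],
  "roll": [0,0,0,0,0,0],
  "claw": [0,0,0,0,0,0]
}}

```text
clock: 4.68
position: [515.0, 44.9, 222.1]
ee_rot: [-0.084, 0.996, -0.0, 0.001]
contact_force: [-3.8, 0.5, 9.6]
gripper_width: 0.0
grasp_force: 5.1
```

Call:
{"name": "carry_out", "arguments": {
  "slide": [
    [0,0,0.001],
    [0,0,0.002],
    [0,0,0.003],
    [0,0,0.003]
  ],
  "roll": [0,0,0,0],
  "claw": [0,0,0,0]
}}

```text
clock: 5.18
position: [515.0, 44.8, 220.3]
ee_rot: [-0.084, 0.996, -0.0, 0.001]
contact_force: [-6.2, 0.2, 18.1]
gripper_width: 0.0
grasp_force: 8.9
```

Call:
{"name": "carry_out", "arguments": {
  "slide": [
    [0,0,0.001],
    [0,-0.003,0.001],
    [0,-0.007,0.001],
    [0,-0.012,0.001],
    [0,-0.017,0.001],
    [0,-0.022,0.001],
    [0,-0.026,0.001],
    [0,-0.028,0.001]
  ],
  "roll": [0,0,0,0,0,0,0,0],
  "claw": [0,0,0,0,0,0,0,0]
}}

```text
clock: 6.18
position: [519.7, 16.9, 220.3]
ee_rot: [-0.085, 0.996, -0.0, 0.001]
contact_force: [-7.2, 0.0, 23.4]
gripper_width: -0.0
grasp_force: 11.9
```

```bash
python3 - <<'E'
from h import *
np.set_printoptions(precision=2,suppress=True)
s=read_state();q=get_image("side");print(s["position"],s["contact_force"],R.from_quat(s["ee_rot"]).as_matrix())
cv2.imwrite("pics/c3.png",cv2.cvtColor(cv2.resize(q["img"][215:355,200:410],None,fx=3,fy=3),cv2.COLOR_RGB2BGR))
for d in place_of(q,"carriage_mid")[:2]: print(d, on_plane(q,d["at"],44))
E
```

```text
[519.72  16.89 220.26] [-7.16  0.02 23.43] [[-0.99 -0.17  0.  ]
 [-0.17  0.99 -0.  ]
 [-0.   -0.   -1.  ]]
{'at': [290.3, 271.2], 'conf': 0.59} [516.35  13.88  44.  ]
```

View pics/c3.png

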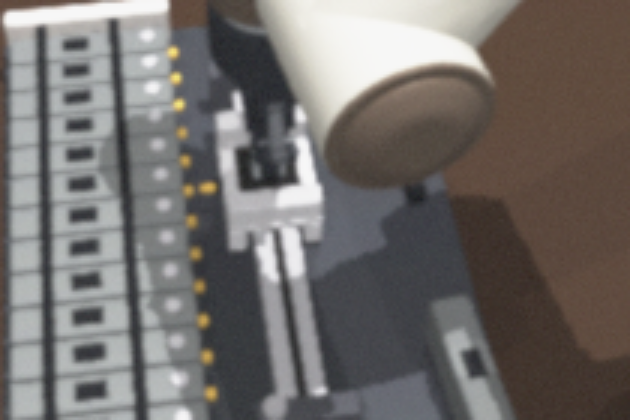

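The carriage moved about 28 mm with the fingers (now at crop 270,170, still mid-pad, force 23 N down). I continue.

Call:
{"name": "carry_out", "arguments": {
  "slide": [
    [0,-0.004,0],
    [0,-0.009,0],
    [0,-0.014,0],
    [0,-0.019,0],
    [0,-0.023,0],
    [0,-0.026,0],
    [0,-0.028,0],
    [0,-0.03,0]
  ],
  "roll": [0,0,0,0,0,0,0,0],
  "claw": [0,0,0,0,0,0,0,0]
}}

```text
clock: 7.28
position: [524.7, -12.7, 220.3]
ee_rot: [-0.085, 0.996, -0.001, 0.001]
contact_force: [-6.9, -0.2, 23.7]
gripper_width: 0.1
grasp_force: 11.6
```

Call:
{"name": "carry_out", "arguments": {
  "slide": [
    [0,-0.002,0],
    [0,-0.004,0],
    [0,-0.006,0],
    [0,-0.006,0]
  ],
  "roll": [0,0,0,0],
  "claw": [0,0,0,0]
}}

```text
clock: 7.78
position: [525.7, -18.7, 220.3]
ee_rot: [-0.085, 0.996, -0.001, 0.001]
contact_force: [-5.9, -2.0, 23.5]
gripper_width: 0.2
grasp_force: 11.5
```

Call:
{"name": "carry_out", "arguments": {
  "slide": [
    [0,-0.002,0],
    [0,-0.004,0],
    [0,-0.006,0],
    [0,-0.006,0]
  ],
  "roll": [0,0,0,0],
  "claw": [0,0,0,0]
}}

```text
clock: 8.28
position: [526.6, -23.7, 220.3]
ee_rot: [-0.084, 0.996, 0.0, 0.001]
contact_force: [-8.2, 4.5, 24.4]
gripper_width: -0.0
grasp_force: 12.0
```

```bash
python3 - <<'E'
from h import *
s=read_state();q=get_image("side");p=get_image("wrist");print(s["position"],s["contact_force"])
c=cv2.resize(q["img"][215:325,240:350],(400,400)); w=cv2.resize(p["img"][100:380,90:510],(600,400))[:,:400]
cv2.imwrite("pics/c4.png",cv2.cvtColor(np.hstack([c,w]),cv2.COLOR_RGB2BGR))
E
```

```text
[526.55634097 -23.74992411 220.28012412] [-8.20313972  4.46774082 24.44663469]
```

View pics/c4.png

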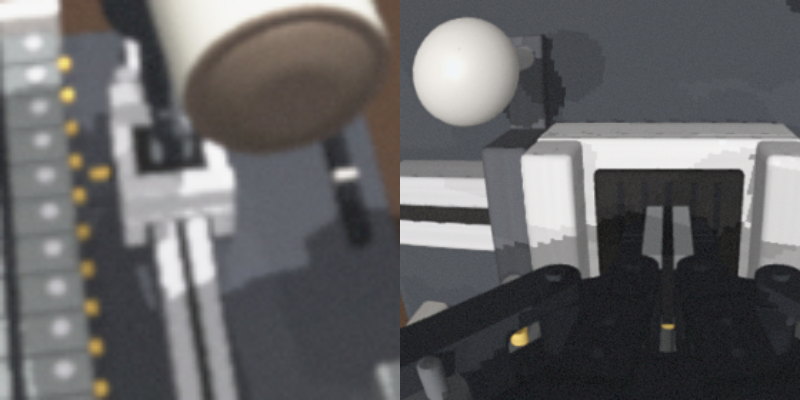

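The wrist view shows the carriage's left block at (530,200), up against or almost against the stop with the ball, and the force along the rail is beginning to rise. I'll push a little further to confirm contact.

Call:
{"name": "carry_out", "arguments": {
  "slide": [
    [0,-0.001,0],
    [0,-0.002,0],
    [0,-0.003,0],
    [0,-0.003,0]
  ],
  "roll": [0,0,0,0],
  "claw": [0,0,0,0]
}}

```text
clock: 8.88
position: [527.1, -25.2, 220.3]
ee_rot: [-0.085, 0.996, 0.001, 0.001]
contact_force: [-9.8, 12.7, 24.4]
gripper_width: 0.1
grasp_force: 12.3
```

It has butted: 12.7 N along the rail, with hardly any further advance. I lift straight up.

Call:
{"name": "carry_out", "arguments": {
  "slide": [
    [0,0,-0.003],
    [0,0,-0.006],
    [0,0,-0.009],
    [0,0,-0.015],
    [0,0,-0.03],
    [0,0,-0.06],
    [0,0,-0.1],
    [0,0,-0.12]
  ],
  "roll": [0,0,0,0,0,0,0,0],
  "claw": [0,0,0,0,0,0,0,0]
}}

```text
clock: 9.88
position: [527.2, -27.5, 339.7]
ee_rot: [-0.084, 0.996, 0.0, 0.002]
contact_force: [0.7, 0.1, -0.3]
gripper_width: 0.5
grasp_force: 0.0
```

```bash
python3 - <<'E'
from h import *
np.set_printoptions(precision=1,suppress=True)
s=read_state();p=get_image("wrist");save(p,"w5.png");print(s["position"],s["contact_force"])
for t in("pad_top","carriage_mid","marked_stop"):
    for d in place_of(p,t)[:1]: print(t,d["conf"],np.array(d["at"]),wrist_plane(p,s,d["at"],H[t]))
E
```

```text
[527.2 -27.5 339.7] [ 0.7  0.1 -0.3]
pad_top 0.59 [284.2 199.5] [524.8 -22.6  52. ]
carriage_mid 0.63 [284.4 201.7] [528.6 -21.6  44. ]
marked_stop 0.76 [228.  191.5] [535.8 -73.6  12. ]
```

View pics/w5.png

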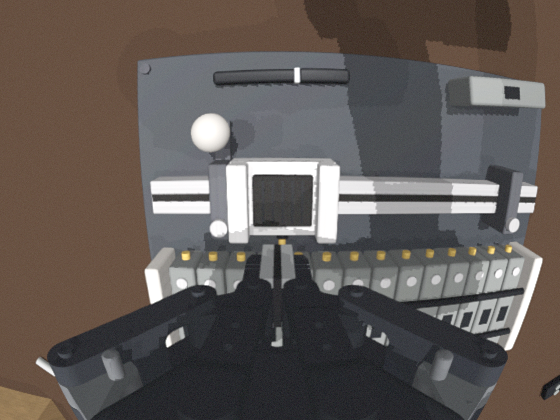

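The carriage's left block (228,200) touches the stop with the ball. The measured gap between centres is 52 mm, as it should be, and the marker and spare cell haven't moved.

```bash
python3 -c "from bench import *; print(job_done())"
```

```text
the job is handed in; nothing more can be done
None
```

The carriage is butted against the ball-marked stop, with the pad let go and the arm lifted clear, and I handed the job in at about 10 s; the marker and spare cell look unmoved, and the arm never went near the jar.

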